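Find the rattling parts case and hold it out over the hand-over mat

TASK

One of the three sealed orange parts cases has a steel ball come loose inside: pick up and shake the cases to find the one that rattles, giving that one a good half-dozen quick, hand-long strokes back and forth along its length in the air, and put any quiet one you lifted back upright where it stood. Hold the rattling case out level and still over the middle of the green hand-over mat, 10 to 25 cm above it, and finish while still holding it there in the gripper. Leave the jar, screwdriver and bracket on the bench undisturbed, and never tip a case onto its side or over.

Things in the scene. Friction and masses are not known exactly. Their poses are not given: they have to be found in the camera images.
- case_a_center (a point): Centre (25 mm above its underside) of the sealed case with the blue lid: orange box 130 mm long (its x axis), 60 mm wide (y), 50 mm tall, z up, loose on the bench. All three are built alike, 0.17 to 0.39 kg empty; weight does not tell which rattles. Which one it is changes from start to start
- case_b_center (a point): Centre (25 mm above its underside) of the sealed case with the black lid: orange box 130 mm long (its x axis), 60 mm wide (y), 50 mm tall, z up, loose on the bench. Inside each is a closed channel along the length, its floor falling 2 degrees from middle to ends. In just one a 32 mm steel ball (135 g) rolls in it and rests at either end, 43 mm off centre; the others are empty
- case_c_center (a point): Centre (25 mm above its underside) of the sealed case with the yellow lid: orange box 130 mm long (its x axis), 60 mm wide (y), 50 mm tall, z up, loose on the bench. Quick level 120 mm strokes lengthwise (or a tilt of 15 degrees) throw the ball from end to end: a knock felt at the wrist, and afterwards the level case is heavier at the end the stroke went to (0.11 N m end to end)
- mat_center (a point): Centre of the top face of the green hand-over mat with a white border, 150 x 150 mm, 3 mm thick, fixed flat on the far side of the bench
- jar: White jar with a blue cap, 52 mm across, 70 mm tall, origin at the centre of its underside; not to be disturbed
- driver: Screwdriver with a red handle, about 200 mm long, lying on the bench, handle towards its -x; not to be disturbed
- bracket: Orange printed L-bracket, 60 x 40 x 42 mm, origin at the centre of its underside; not to be disturbed
Not all that is in view belongs to the job. Leave any red or white look-alike of the part that bears case_c_center alone.

How it is judged:
By the outcome, as a careful person would: the job done as asked, in the order asked, and still so for the second after the job is handed in, while the arm keeps its last pose, push and grip.
It also fails if it takes over 72 s, if anything falls off the work surface, if the arm or the gripper's body presses on something with over 40 N, if the wrist force passes 120 N, or if a joint passes its speed limit or range.

ROBOT

A 6-joint arm with a two-finger parallel gripper is mounted at the origin on the work surface. World frame = base frame: x ahead of the robot, y to its left, z up, the work surface at z = 0. Lengths are in m, angles in rad, forces in N, time in s.
With the tool pointing down it reaches from about 0.4 to 0.925 m from the base axis. Payload 12.5 kg.
Tool frame: the origin (TCP) lies on the centre line of the jaws, within the pads' length; the fingertips stand 22 mm ahead of it and the grasp point (between the pads) lies 3 mm ahead of it (manip.tcp_to_tips is the distance from the TCP to the fingertips, in m); z points along the fingers, y is the line along which they close (so a half turn about z gives the same grasp; the last joint's range is limited). The gripper opens to 95 mm and grips with 3 to 60 N. Pads are 20 mm wide; open, the fingers measure 119 mm over their backs; the gripper's body (75 mm by 180 mm) begins 59 mm behind the grasp point.
Start: joints at [-0.106, 0.491, 1.559, -0, 1.092, -0.106], TCP at [0.625, 0, 0.204] pointing down, gripper open.
Joint ranges: [-3.1, 3.1], [-0.84, 2.19], [0.05, 2.79], [-1.13, 4.28], [0.06, 2.93], [-2.69, 2.69]. Speed limits (rad/s): [2.22, 2.22, 2.79, 3.14, 3.14, 3.14].

INTERFACE

Orientations are given as a rotation vector (axis times angle).
In Python, from workcell import manip, effector, inverse_kinematics, get_obs, get_image, camera_params gives the robot as it stands. Calls block until the motion is done:
- manip.move_to(position, orientation): joint-space move of the TCP to a pose.
- manip.move_linear(position, frame=None, vel=0.15): straight line of the TCP; frame=None keeps the orientation; vel is the mean speed in m/s.
- manip.move_j(angles): joint-space move.
- effector.gripper_to(opening, force=None): finger opening in m; force is the grip in N (None keeps the last); returns when the fingers have stopped.
- manip.wait(seconds).
- inverse_kinematics(position, orientation): joint angles nearest the present ones, or None.
- get_obs(): the state.
- get_image(name): name is "scene" or "side" or "wrist"; returns the picture (384x512x3 uint8, red, green, blue); there is no depth.
- camera_params(name): a dict with "K" (3x3 intrinsics, pixels), "k1" (the pictures are not rectified: a ray, as slopes to the right and down, at radius r is drawn at 1 + k1 r^2 times it, then the intrinsics apply), "extrinsics" (4x4, takes a point from camera to world coordinates). Camera axes: x right, y up, looking along -z (the intrinsics and any distortion apply to the point x, -y, -z); pixel columns grow to the right and rows downward; lengths in m; the calibration is good to about 2 mm. A picture is of the moment at which its call begins: read the wrist's pose just before it. camera_params takes no time and is no camera call; for the wrist camera it gives the pose at the moment of the call.
A pose or a line that the arm cannot do raises manip.MotionError and nothing moves.
- manip.close_job(): hands the job in; it is judged then, once.
The state is a dict: "time_s": time; "qpos": joint angles; "joint_vel": joint speeds; "joint_torque": joint torques, N m; "position": TCP position; "tool_rot": TCP orientation; "ft_force": force on the tool from outside, world axes, zero at the start; "moment": the same for the moment, N m; "grip_width": finger opening in m; "finger_force": force on a finger pad.
Only numpy, scipy, OpenCV 4.12 (cv2) and the standard library are available. Lean on these libraries where they do the work, as an engineer would, in place of code of your own. Each camera call takes 0.05 s, during which the arm holds its last target. There are 200 camera calls.

## Working session

There is one attempt and no reset: what is moved stays moved. The work goes in short steps, each a Python script; the robot and the scene stay as the last script left them, time stands still between calls to the robot, and variables do not carry over. Pictures are saved under pics/ and viewed, at most 10 in all, crops included, and the job is handed in when it is done.

```bash
mkdir -p pics; ls; python3 - <<'E'
from workcell import *
import cv2,numpy as np
for n in ["scene","side","wrist"]:
    p=camera_params(n); im=get_image(n); cv2.imwrite(f"pics/{n}0.png",im[:,:,::-1])
    print(n,p["K"].tolist() if hasattr(p["K"],'tolist') else p["K"],p["k1"],np.round(p["extrinsics"],3).tolist())
print(get_obs())
a=[cv2.imread(f"pics/{n}0.png") for n in ["scene","side"]]
E
```

```text
pics
scene [[348.6087583031215, 0.0, 255.67725752184984], [0.0, 348.6087583031215, 190.22410367135996], [0.0, 0.0, 1.0]] 0.010880480388585578 [[-0.638, -0.569, 0.519, 0.861], [0.77, -0.471, 0.43, 0.332], [-0.0, 0.674, 0.739, 0.598], [0.0, 0.0, 0.0, 1.0]]
side [[368.92536885864223, 0.0, 247.07803871014977], [0.0, 368.92536885864223, 198.96658704910323], [0.0, 0.0, 1.0]] -0.10850787583382751 [[0.832, 0.372, -0.411, 0.095], [-0.554, 0.585, -0.592, -0.587], [0.02, 0.721, 0.693, 0.719], [0.0, 0.0, 0.0, 1.0]]
wrist [[345.5688006033651, 0.0, 256.09815502727156], [0.0, 345.5688006033651, 195.08881278997777], [0.0, 0.0, 1.0]] -0.01948851976845458 [[1.0, -0.001, 0.001, 0.625], [0.0, 0.956, 0.293, 0.083], [-0.001, -0.293, 0.956, 0.384], [0.0, 0.0, 0.0, 1.0]]
{'time_s': 0.15, 'qpos': array([-1.05600230e-01,  4.91413459e-01,  1.55928218e+00, -4.50947334e-05,
        1.09173107e+00, -1.05591980e-01]), 'joint_vel': array([ 0.00184328,  0.0005593 , -0.00043301, -0.00126321,  0.00020489,
       -0.0004533 ]), 'joint_torque': array([ 3.16444048e-04, -6.12899423e+01, -2.58276522e+01,  6.91918633e-02,
        4.73701756e-02, -5.07232733e-05]), 'position': array([6.24818274e-01, 3.04784556e-05, 2.03710138e-01]), 'tool_rot': array([-2.22098657e+00, -2.22101445e+00,  8.72304332e-04]), 'ft_force': array([ 0.61975348,  0.27210474, -0.68257764]), 'moment': array([-0.03808939,  0.04119012,  0.02403671]), 'finger_force': 0.0, 'grip_width': 0.09507559722374963}
```

View pics/scene0.png

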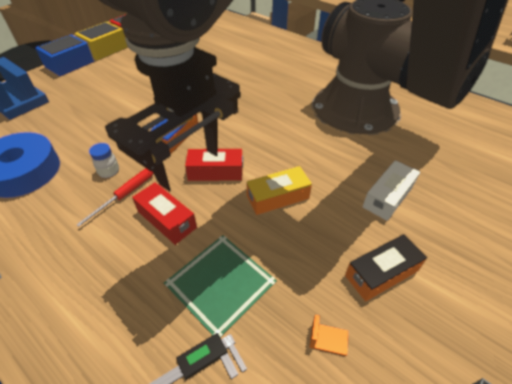

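View pics/side0.png

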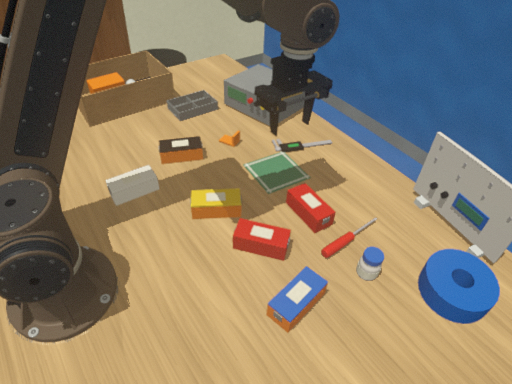

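The scene view shows the mat at (220,285), the black-lid case at (387,265) and the yellow-lid case at (280,190). The side view adds the blue-lid case at (298,298), the jar at (371,263) and the driver at (345,240). There are two red decoys at (263,238) and (310,206), and a white one at (133,185).

```bash
cat > h.py <<'E'
from workcell import *
import cv2,numpy as np
from scipy.spatial.transform import Rotation as R
def cast(uv,p,z):
    K=p["K"];T=np.array(p["extrinsics"]);uv=np.atleast_2d(np.float64(uv))
    d=(uv-[K[0][2],K[1][2]])/[K[0][0],K[1][1]]; s=d.copy()
    for _ in range(8): s=d/(1+p["k1"]*(s**2).sum(1,keepdims=True))
    r=np.c_[s[:,0],-s[:,1],-np.ones(len(s))]@T[:3,:3].T
    t=(z-T[2,3])/r[:,2]
    return (T[:3,3]+r*t[:,None])[:,:2]
RANGES=dict(blue=((100,100,70),(125,255,255)),yellow=((21,120,100),(32,255,255)),black=((0,0,0),(180,130,75)),orange=((3,150,60),(20,255,255)),
  green=((60,60,40),(88,255,200)),red=((174,150,60),(180,255,255)),white=((0,0,140),(180,60,255)))
def blobs(im,c,amin=80):
    m=cv2.inRange(cv2.cvtColor(im,cv2.COLOR_RGB2HSV),*map(np.array,RANGES[c]))
    cs,_=cv2.findContours(m,cv2.RETR_EXTERNAL,cv2.CHAIN_APPROX_NONE)
    return sorted([k[:,0] for k in cs if cv2.contourArea(k)>amin],key=lambda k:-len(k))
def rect(c,p,z):
    (cx,cy),(w,h),a=cv2.minAreaRect((cast(c,p,z)*1000).astype(np.float32))
    if w<h: w,h,a=h,w,a+90
    return np.round([cx/1000,cy/1000,w,h,(a+90)%180-90],3)
def down(yaw): # tool x along yaw (case length), z down
    c,s=np.cos(yaw),np.sin(yaw)
    return R.from_matrix(np.array([[c,s,0],[s,-c,0],[0,0,-1]])).as_rotvec()
E
python3 - <<'E'
from h import *
for n in ["side","scene"]:
    im=cv2.imread(f"pics/{n}0.png")[:,:,::-1].copy();p=camera_params(n)
    for c,z in dict(blue=.05,yellow=.05,black=.05,orange=.02,green=.003,red=.04,white=.05).items():
        for b in blobs(im,c)[:7]:
            r=rect(b,p,z)
            if 0.2<r[0]<1.1 and abs(r[1])<.6 and r[2]<300: print(n,c,b.mean(0).round(),r)
E
```

```text
side blue [458. 285.] [  0.739  -0.491 207.696 167.322  -0.388]
side blue [298. 294.] [  0.426  -0.308 128.831  58.575  12.723]
side blue [470. 211.] [  0.972  -0.374 124.498  61.155  81.41 ]
side blue [373. 256.] [ 0.631 -0.329 55.207 44.012 22.236]
side yellow [215. 197.] [ 4.25000e-01  3.50000e-02  1.32986e+02  6.64640e+01 -2.96870e+01]
side orange [242. 227.] [ 4.37000e-01 -6.20000e-02  2.88359e+02  1.29798e+02 -6.80240e+01]
side orange [294. 312.] [  0.424  -0.308 142.099  68.835  11.133]
side orange [310. 207.] [ 6.35000e-01 -1.02000e-01  1.68617e+02  9.62990e+01  8.56900e+01]
side orange [181. 155.] [  0.445   0.283 132.121  61.487 -21.402]
side orange [338. 244.] [  0.61   -0.243 110.883  27.113   3.326]
side orange [231. 139.] [ 0.632  0.283 85.703 63.029 25.289]
side green [271. 166.] [ 6.65000e-01  1.07000e-01  1.17844e+02  6.62640e+01 -4.53500e+00]
side green [469. 212.] [ 1.029 -0.36  98.549 35.416 81.203]
side white [269. 159.] [ 6.32000e-01  1.05000e-01  1.42446e+02  1.39782e+02 -7.94700e+00]
side white [132. 184.] [  0.261   0.204 132.928 116.137  -1.673]
side white [
[... 867 characters left out ...]
00e-01 -1.17000e-01  1.73662e+02  8.19650e+01  8.54780e+01]
scene orange [328. 337.] [  0.624   0.29   60.445  57.582 -64.363]
scene orange [185. 127.] [  0.399  -0.295 125.461  29.478  13.321]
scene green [220. 283.] [ 6.63000e-01  8.10000e-02  1.22528e+02  1.21262e+02 -4.22900e+00]
scene green [198. 354.] [  0.779   0.142  36.629  15.71  -18.446]
scene white [236. 301.] [ 6.79000e-01  1.30000e-01  1.35187e+02  7.73240e+01 -4.06000e+00]
scene white [402. 188.] [  0.266   0.248 136.411  31.23   -0.645]
scene white [234. 352.] [ 0.748  0.198 56.269 15.678 74.068]
scene white [389. 259.] [  0.453   0.304  52.799  32.212 -22.03 ]
scene white [167. 377.] [  0.837   0.147  41.147  15.608 -19.292]
```

View pics/wrist0.png

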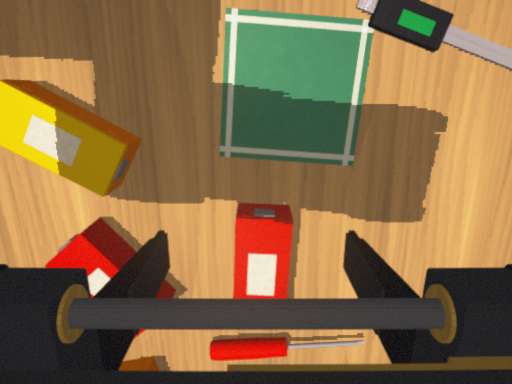

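```bash
cat >> h.py <<'E'
EST=dict(yellow=(.426,.036,-29+180),black=(.456,.304,-22+180),blue=(.426,-.307,12.5))
ZG=.028
def approach(name):
    x,y,a=EST[name]; effector.gripper_to(.085)
    manip.move_to([x,y,.17],down(np.radians(a))); manip.wait(.15)
    p=camera_params("wrist");im=get_image("wrist"); cv2.imwrite(f"pics/w_{name}.png",im[:,:,::-1])
    for c in (name,"white"):
        for b in blobs(im,c,300)[:4]:
            r=rect(b,p,.05)
            if np.hypot(r[0]-x,r[1]-y)<.05: print(c,b.mean(0).round(),r)
    print(get_obs()["time_s"],get_obs()["position"],get_obs()["qpos"].round(2))
def pick(x,y,a):
    f=down(np.radians(a)); manip.move_linear([x,y,.13],f,vel=.2); manip.move_linear([x,y,ZG],f,vel=.1)
    effector.gripper_to(.05,force=50); o=get_obs(); print("grip",o["grip_width"],o["finger_force"],o["ft_force"].round(1),o["time_s"])
def meas(a,n=6):
    manip.wait(.4); M=[]
    for _ in range(n): manip.wait(.04); o=get_obs(); M.append(np.r_[o["moment"],o["ft_force"]])
    M=np.mean(M,0); a=np.radians(a); return float(M[:2]@[-np.sin(a),np.cos(a)]),M.round(3)
def strokes(c,a,n,v=.4,L=.064):
    d=np.array([np.cos(np.radians(a)),np.sin(np.radians(a)),0])
    for i in range(n): manip.move_linear(np.array(c)+d*L*(1 if i%2==0 else -1),vel=v)
def test(c,a):
    d=np.array([np.cos(np.radians(a)),np.sin(np.radians(a)),0])
    f=down(np.radians(a)); manip.move_linear(np.array(c)-.064*d,f,vel=.25)
    strokes(c,a,1);A=meas(a);strokes(c,a,2);strokes(c,a,0)
    B=meas(a); print("plus",A,"minus",B,"DIFF",A[0]-B[0],get_obs()["time_s"]); return A[0]-B[0]
E
python3 -c "
from h import *
approach('yellow')"
```

```text
yellow [256. 179.] [ 4.25000e-01  3.60000e-02  1.30247e+02  5.98690e+01 -2.88790e+01]
white [256. 181.] [ 4.2600e-01  3.6000e-02  4.8536e+01  2.8442e+01 -2.9057e+01]
1.775 [0.42668676 0.03586551 0.16992126] [-0.07  0.26  2.06  0.    0.82 -1.13]
```

View pics/w_yellow.png

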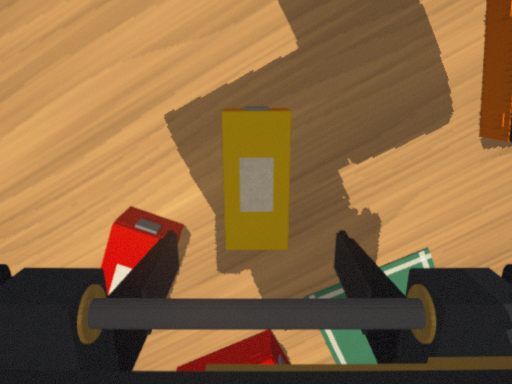

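The yellow case is centred between the fingers at (256,180), and the red decoy's nearest corner at (184,230) is clear of the left finger. I'll pick it up and test it.

```bash
python3 - <<'E'
s=open('h.py').read()
s=s.replace("strokes(c,a,2);strokes(c,a,0)\n","manip.move_linear(np.array(c)-.064*d,vel=.4)\n")
open('h.py','w').write(s)
E
python3 - <<'E'
from h import *
x,y,a=.426,.036,151.1
pick(x,y,a); manip.move_linear([x,y,.2],vel=.2)
print(get_obs()["grip_width"],test([.56,.04,.25],a))
E
```

```text
grip 0.059686627552169746 50.00009626150131 [-0.5  1.4  3.9] 3.8333
plus (0.07095081008686371, array([ 0.046, -0.106,  0.007, -0.305, -0.009, -3.971])) minus (-0.04895527793603064, array([ 0.08 ,  0.012, -0.009, -0.306, -0.063, -4.037])) DIFF 0.11990608802289435 8.0167
0.0596148982966004 0.11990608802289435
```

```bash
python3 - <<'E'
from h import *
a=151.1;c=[.56,.04,.25]
strokes(c,a,9); print(meas(a),get_obs()["time_s"])
manip.move_linear([.663,.081,.19],vel=.12); manip.wait(.5)
o=get_obs(); print(o["position"],o["grip_width"],o["finger_force"],o["time_s"],np.degrees(R.from_rotvec(o["tool_rot"]).as_matrix()[2]),meas(a))
s=np.hstack([get_image("side")[:, :,::-1][40:300,130:430],get_image("scene")[:,:,::-1][100:360,100:400]])
cv2.imwrite("pics/final.png",s)
E
```

```text
(0.08554704091187652, array([ 0.047, -0.124,  0.015,  0.046,  0.291, -4.254])) 12.8667
[0.66297425 0.08097187 0.19002869] 0.05943570868997865 50.00000685453415 14.9333 [-6.50350335e-04 -9.91875119e-04 -5.72957795e+01] (0.06345118193976874, array([ 0.04 , -0.095,  0.014,  0.1  ,  0.159, -3.768]))
```

View pics/final.png

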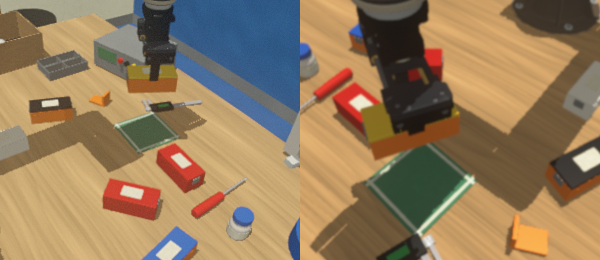

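The case is held above the mat: side crop (152,80), scene crop (410,130). The other objects look undisturbed. I'll check its level with the wrist camera.

```bash
python3 - <<'E'
from h import *
p=camera_params("wrist");im=get_image("wrist");cv2.imwrite("pics/wf.png",im[:,:,::-1])
b=blobs(im,"yellow",300)
for k in b[:3]:
    print(rect(k,p,.212),k.min(0),k.max(0))
    w=cast(k,p,.212)-[.663,.081];a=np.radians(151.1)
    l=w@[np.cos(a),np.sin(a)];t=w@[-np.sin(a),np.cos(a)]
    for s in np.arange(-.07,.08,.01):
        m=abs(l-s)<.004
        if m.sum()>1: print(round(s,2),np.ptp(t[m]).round(4))
E
```

```text
[  0.644   0.091  87.85   59.538 -28.907] [192 130] [321 298]
-0.02 0.059
-0.01 0.0592
0.0 0.0591
0.01 0.0591
0.02 0.0594
0.03 0.0591
0.04 0.0592
0.05 0.0591
0.06 0.0594
[7.0900e-01 5.5000e-02 5.8836e+01 2.1645e+01 6.1112e+01] [203 329] [309 361]
-0.06 0.0587
-0.05 0.0588
-0.04 0.0581
```

View pics/wf.png

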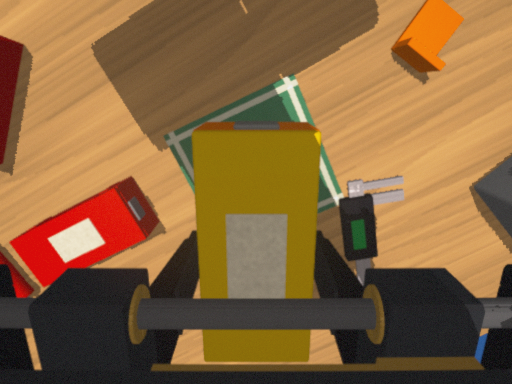

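The wrist view shows the case at (257,240) with its lid width constant along its length, so it is level to about 1°. The grip is firm and the mat is directly below.

```bash
python3 -c "
from workcell import *
print(manip.close_job())"
```

```text
the job is handed in; nothing more can be done
None
```

The yellow-lid case is the one that rattles: its end-to-end moment shifted by 0.12 N m. I gave it eleven quick 128 mm strokes and handed in the job with it held level and still, its underside about 16 cm above the middle of the mat; the other two cases were never lifted, and nothing else on the bench looked disturbed.

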